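# Port side up: roll the sensor housing on the field bench

## Task

Two hexagonal sensor housings lie on the black service mat. Roll the longer one over on the mat until its flat with the charging port faces straight up, so that it can be put on charge. Do not lift it off the mat, and leave the shorter housing where it is; the longer one should end lying still on the mat.

Things in the scene. Friction and masses are not known exactly. Their poses are not given: they have to be found in the camera images.
- pod: The longer housing: aluminium hexagonal prism, black end caps, loose, 0.4 kg; 120 mm long, 46 mm across flats, 53 across corners, flats 26.6 mm wide. Origin at its centre, 23 mm above the mat's top at rest. x along the prism, z out of the flat with the port. Starts level on a flat in any heading, z 60 degrees from vertical: the port flat is next to the top flat.
- pod_port (a point): Middle of the longer housing's port flat, 23 mm from its centre, axes as the housing's. A black plate 48 x 19 mm with a round brass-rimmed port; other flats plain. A fingertip pushing 36 mm above the mat must rise as the housing turns about its far lower edge (a level push jams it); past 30 degrees it is over: lift the finger straight up and it falls on to the next flat, 27 mm on.
- short_pod: The shorter housing, a bystander: same section, look and axes as the longer one, also with a port, but 70 mm long, loose, 0.23 kg. Origin at its centre. At least 190 mm from the longer one, centre to centre.
- mat: Black rubber service mat, fixed, 340 mm (its x) by 500 mm (its y), 4 mm thick, flat on the table. Origin at the centre of its underside, z up. A spanner (150 mm) and a round black lens cap (52 mm across, 20 mm high) also lie on it, near its edges nearest to and farthest from the robot.
Not all that is in view belongs to the job. What is shaped like the pod but orange or turquoise is not meant.

How it is judged:
By the outcome, as a careful person would: the job done as asked, in the order asked, and still so for the second after the job is handed in, with the robot touching nothing.
It also fails if it takes over 40 s, if anything falls off the work surface, if the arm or the gripper's body presses on something with over 40 N, if the wrist force passes 120 N, or if a joint passes its speed limit or range.

## Robot

A 7-joint arm with a two-finger parallel gripper is mounted at the origin on the work surface. World frame = base frame: x ahead of the robot, y to its left, z up, the work surface at z = 0. Lengths are in m, angles in rad, forces in N, time in s.
With the tool pointing down it reaches from about 0.35 to 0.9 m from the base axis. Payload 8.1 kg.
Tool frame: the origin (TCP) lies midway between the tips of the shut fingers; the grasp point (between the pads) lies arm.hold_point_z behind it (arm.hold_point_z is the distance from the TCP to the grasp point, in m); z points along the fingers, x is the direction in which the jaws open and shut, and the axes are right-handed (so a half turn about z gives the same grasp; the last joint's range is limited). The gripper opens to 92 mm and grips with 3 to 60 N. Pads are 19 mm wide; open, the fingers measure 130 mm over their backs; the gripper's body (75 mm by 190 mm) begins 47 mm behind the grasp point.
Start: joints at [-1.303, 0.434, 0.025, 1.573, -0.012, 1.134, -0.075], TCP at [0.227, 0.583, 0.227] pointing down, gripper open.
Joint ranges: [-2.62, 2.62], [-0.44, 2.09], [-1.27, 1.32], [0.08, 2.57], [-1.32, 4.46], [0.12, 2], [-2.74, 2.74]. Speed limits (rad/s): [2.22, 2.22, 3.01, 3.01, 3.14, 3.14, 3.14].

## Interface

Orientations are given as a rotation vector (axis times angle).
In Python, from cell import arm gives the robot as it stands.
- The arm moves only by the shell command python3 -m pendant 'ROWS' [FORCE]. ROWS is JSON, a list of rows, each an object with "dp": the shift along the tool's x, y, z in m, a list of three; "rotation": the turn, a rotation vector about the tool's x, y, z in rad, a list of three; "fingers": the closure, from -1 (fully open) to 1 (shut). In form: [{"dp": [x, y, z], "rotation": [rx, ry, rz], "fingers": fingers}, ...]. A call has 1 to 20 rows; each row is the pose to reach, as a shift and turn from the pose measured when the call began, along the tool's axes at that moment; what a row does not reach only later rows make up. A row lasts 1/8 s, in which the tool goes at most 62.5 mm and 10.7 degrees, less where a joint would pass 70% of its speed; a pose out of reach is approached as far as the arm can. A call with a gripper value outside its range is refused whole. The fingers move at their own pace and stop on an object; FORCE is the grip in N (left out, the last holds). Time passes only in rows, so rows that repeat a pose let the fingers close. It gives the time, the measured TCP pose, the force and the opening at its end, in the units of the state.
- arm.observe(): the state, without advancing time (a new reading comes with each control period).
- arm.get_image(name): name is "scene" or "top" or "wrist"; returns the picture (420x560x3 uint8, blue, green, red); there is no depth.
- arm.camera_params(name): a dict with "camera_matrix" (3x3 intrinsics, pixels), "rvec" (rotation vector, rad) and "tvec" (3), from world to camera coordinates, as OpenCV has them. Camera axes: x right, y down, z forward; pixel columns grow to the right and rows downward; lengths in m; the calibration is good to about 2 mm. A picture is of the moment at which its call begins: read the wrist's pose just before it. camera_params takes no time and is no camera call; for the wrist camera it gives the pose at the moment of the call.
- arm.sign_off(): hands the job in, once; it reports no verdict.
The state is a dict: "clock": time; "joints": joint angles; "dq": joint speeds; "joint_efforts": joint torques, N m; "position": TCP position; "ee_rot": TCP orientation; "force": force on the tool from outside, world axes, zero at the start; "ft_torque": the same for the moment, N m; "width": opening from 0.0 (shut) to 1.0 (fully open).
Only numpy, scipy, OpenCV 4.12 (cv2) and the standard library are available. Lean on these libraries where they do the work, as an engineer would, in place of code of your own. Each camera call takes 0.05 s, during which the arm holds its last target.

## Working session

There is one attempt and no reset: what is moved stays moved. The work goes in short steps, Python scripts to look and compute and a shell command to move; the robot and the scene stay as the last step left them, time stands still between calls to the robot, and variables do not carry over. Pictures are saved under pics/ and viewed, and the job is handed in when it is done.

```bash
mkdir -p pics; ls
python3 - <<'E'
from cell import arm
import cv2
s=arm.observe(); print(s); print(arm.hold_point_z)
for n in("scene","top","wrist"):
    cv2.imwrite(f"pics/{n}0.png",arm.get_image(n)); p=arm.camera_params(n); print(n,p)
E
```

```text
pics
{'clock': 0.0, 'joints': array([-1.3026196 ,  0.43520467,  0.02501016,  1.57413082, -0.01159955,
        1.13398224, -0.0750948 ]), 'dq': array([ 0.00109455,  0.00030544, -0.00036139, -0.00135934,  0.00062161,
        0.00047086, -0.0002456 ]), 'joint_efforts': array([ 2.63912298e-04, -6.67844725e+01,  9.85108763e-01, -3.14465368e+01,
       -6.06732233e-02,  4.29767312e-02,  1.45831241e-04]), 'position': array([0.22634748, 0.58201187, 0.22594374]), 'ee_rot': array([ 2.59209692e+00,  1.77319878e+00, -1.89628445e-03]), 'force': array([-0.0938786 ,  0.40634568,  0.39368079]), 'ft_torque': array([-0.00468278, -0.01646637,  0.04508098]), 'width': 1.001529068072854}
0.0188
scene {'camera_matrix': array([[481.42822018,   0.        , 286.2419441 ],
       [  0.        , 481.42822018, 212.09645595],
       [  0.        ,   0.        ,   1.        ]]), 'rvec': array([ 2.09636589,  1.55712221, -0.49745556]), 'tvec': array([-0.18525587, -0.26808433,  1.31212582])}
top {'camera_matrix': array([[409.32132438,   0.        , 288.12136382],
       [  0.        , 409.32132438, 217.65889151],
       [  0.        ,   0.        ,   1.        ]]), 'rvec': array([ 2.15502397, -2.21600975,  0.07390579]), 'tvec': array([0.06984152, 0.41464284, 1.00156995])}
wrist {'camera_matrix': array([[335.14212514,   0.        , 278.48164248],
       [  0.        , 335.14212514, 212.98667918],
       [  0.        ,   0.        ,   1.        ]]), 'rvec': array([-2.41750167, -1.65236042, -0.20702712]), 'tvec': array([-0.6245815 , -0.0305948 ,  0.39029836])}
```

View pics/scene0.png

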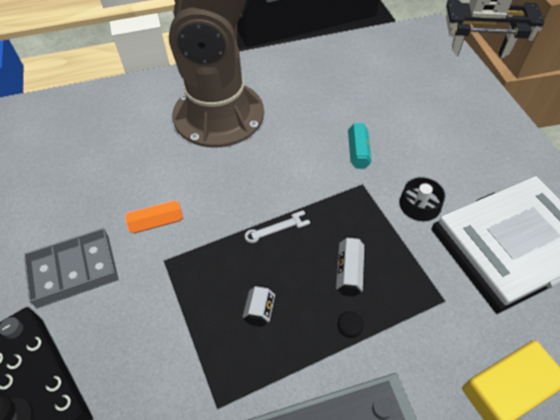

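View pics/top0.png

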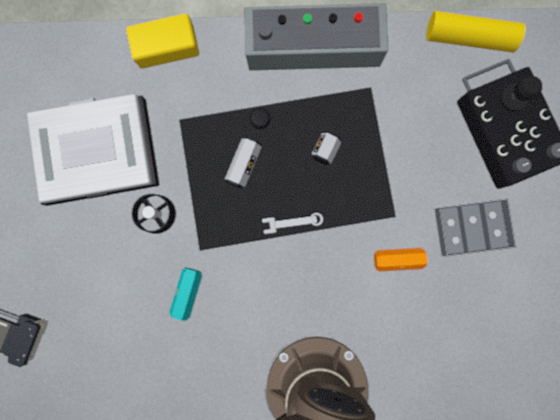

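View pics/wrist0.png

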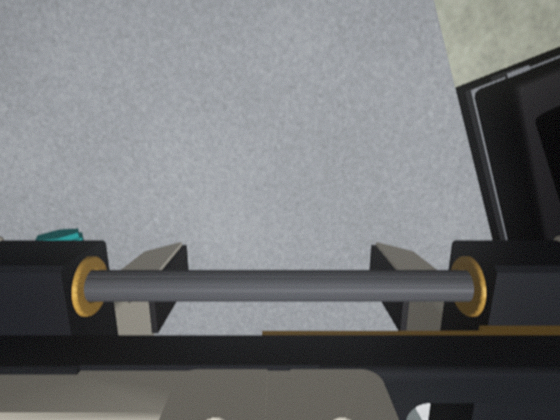

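The top view shows the candidates: the long housing at (243,162), the short one at (326,148), an orange bar at (401,260) and a turquoise bar at (185,293). The long silver one fits, because it is about 120 mm long and on the mat. I'll confirm with a crop and measure it.

```bash
cat > h.py <<'E'
import cv2,numpy as np
from cell import arm
def ray(n,uv,z):
    p=arm.camera_params(n);R=cv2.Rodrigues(p['rvec'])[0];C=-R.T@np.ravel(p['tvec'])
    d=R.T@np.linalg.inv(p['camera_matrix'])@np.array([uv[0],uv[1],1.])
    return C+d*(z-C[2])/d[2]
def proj(n,P):
    p=arm.camera_params(n);return cv2.projectPoints(np.float64(P).reshape(-1,1,3),p['rvec'],p['tvec'],p['camera_matrix'],None)[0].reshape(-1,2)
E
python3 - <<'E'
import cv2,numpy as np
from h import *
im=cv2.imread('pics/top0.png')
a=cv2.resize(im[95:215,195:355],None,fx=5,fy=5,interpolation=cv2.INTER_CUBIC)
cv2.imwrite('pics/c0.png',a)
im2=cv2.imread('pics/scene0.png')
cv2.imwrite('pics/c1.png',cv2.resize(im2[220:345,230:390],None,fx=4.5,fy=4.5,interpolation=cv2.INTER_CUBIC))
for n,i in(('top',im),('scene',im2)):
    hsv=cv2.cvtColor(i,cv2.COLOR_BGR2HSV)
    m=((hsv[...,2]>95)).astype('uint8')
    # restrict to mat region
    mat=np.float32([[185,125],[368,95],[390,212],[203,243]]) if n=='top' else np.float32([[170,265],[360,190],[438,298],[220,400]])
    k=np.zeros_like(m);cv2.fillConvexPoly(k,mat.astype(int),1);m&=k
    c,_=cv2.findContours(m,cv2.RETR_EXTERNAL,cv2.CHAIN_APPROX_NONE)
    for q in c:
        if cv2.contourArea(q)>60:
            r=cv2.minAreaRect(q);print(n,r,cv2.contourArea(q))
            print(' '.join(str(np.round(ray(n,u,.04)[:2],3)) for u in cv2.boxPoints(r)))
E
```

```text
top ((292.28375244140625, 220.7026824951172), (15.617905616760254, 61.485233306884766), 80.53767395019531) 531.0
[0.416 0.125] [ 0.436 -0.023] [ 0.398 -0.028] [0.378 0.119]
top ((242.99911499023438, 161.38671875), (22.251657485961914, 46.40719985961914), 22.750974655151367) 830.0
[0.515 0.212] [0.619 0.166] [0.597 0.117] [0.492 0.163]
top ((326.5, 146.5), (21.913463592529297, 26.385601043701172), 26.56505012512207) 465.0
[ 0.571 -0.002] [ 0.628 -0.032] [ 0.603 -0.08 ] [ 0.545 -0.049]
scene ((259.52166748046875, 302.7003479003906), (26.38376235961914, 32.586708068847656), 12.26477336883545) 705.5
[ 0.605 -0.075] [ 0.543 -0.045] [0.57  0.001] [ 0.631 -0.03 ]
scene ((350.91119384765625, 263.24365234375), (25.933927536010742, 51.9390983581543), 4.085616588592529) 1006.5
[0.602 0.118] [0.489 0.168] [0.51  0.219] [0.621 0.166]
scene ((276.4915466308594, 228.00286865234375), (12.684638977050781, 66.71047973632812), 71.2413558959961) 469.5
[ 0.419 -0.03 ] [0.405 0.118] [0.438 0.117] [ 0.451 -0.029]
```

View pics/c0.png

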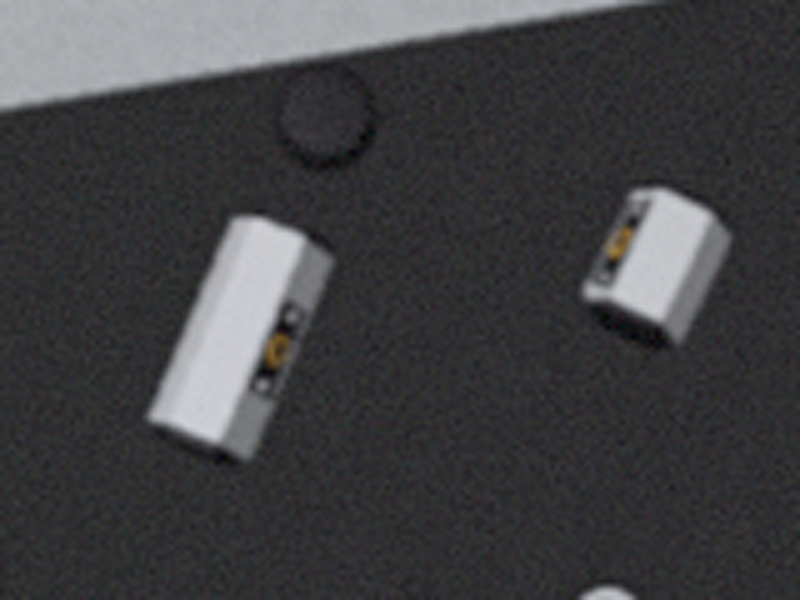

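View pics/c1.png

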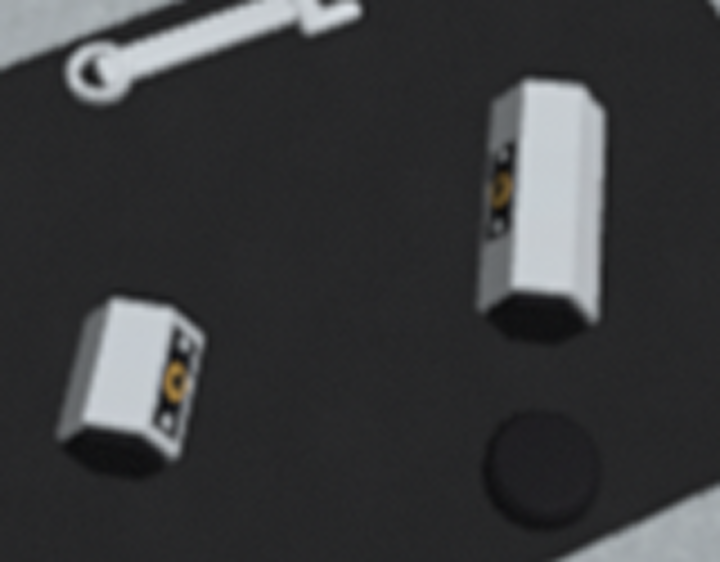

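Both crops confirm it: the long silver housing carries the port on its −y flat, at top px (250.6,165) and scene px (341.3,262). It has to roll towards +y, pushed from the port side. Next I'll get the port point and the axis.

Run:
```python
import cv2,numpy as np
from h import *
t=lambda u:(195+(u[0]+.5)/5-.5,95+(u[1]+.5)/5-.5); s=lambda u:(230+(u[0]+.5)/4.5-.5,220+(u[1]+.5)/4.5-.5)
P=[]
for n in('top','scene'):
    p=arm.camera_params(n);R=cv2.Rodrigues(p['rvec'])[0];P.append(p['camera_matrix']@np.c_[R,np.ravel(p['tvec'])])
X=cv2.triangulatePoints(P[0],P[1],np.array(t((278,350))),np.array(s((501,189))));X=(X[:3]/X[3]).ravel();print('port',X)
for n,f,a,b in(('top',t,(305,240),(222,438)),('scene',s,(525,82),(513,290))):
    A,B=ray(n,f(a),.05),ray(n,f(b),.05);d=A-B;print(n,A,B,np.linalg.norm(d),np.degrees(np.arctan2(d[1],d[0])))
for z in [.0385]:print(ray('top',t((278,350)),z),ray('scene',s((501,189)),z))
print(ray('top',t((327,115)),.024))
print(cv2.Rodrigues(arm.observe()['ee_rot'])[0])
```

```text
port [0.54736069 0.14793552 0.03947143]
top [0.59861995 0.13201732 0.05      ] [0.5028997  0.17417648 0.05      ] 0.10459331566342316 -23.770676570453148
scene [0.50196213 0.17647508 0.05      ] [0.60212349 0.13281671 0.05      ] 0.109262765347673 156.44855671433135
[0.54735864 0.14731122 0.0385    ] [0.54697019 0.14873591 0.0385    ]
[0.66847141 0.1215669  0.024     ]
[[ 3.62404000e-01  9.32021051e-01 -3.17434896e-04]
 [ 9.32020336e-01 -3.62404118e-01 -1.16106365e-03]
 [-1.19717548e-03  1.24918334e-04 -9.99999276e-01]]
```

Plan: turn the tool so the jaws lie along the pod axis, with a gap of about 64 mm. The two fingertips then push either side of the port plate without touching it. First move: hover on the −y side.

```bash
python3 -m pendant '[{"dp":[-0.03,0.043,0.007],"rotation":[0,0,0.15],"fingers":-0.4},{"dp":[-0.064,0.091,0.015],"rotation":[0,0,0.32],"fingers":-0.4},{"dp":[-0.1,0.143,0.024],"rotation":[0,0,0.5],"fingers":-0.4},{"dp":[-0.136,0.195,0.033],"rotation":[0,0,0.68],"fingers":-0.4},{"dp":[-0.172,0.247,0.041],"rotation":[0,0,0.86],"fingers":-0.4},{"dp":[-0.208,0.299,0.05],"rotation":[0,0,1.04],"fingers":-0.4},{"dp":[-0.244,0.351,0.058],"rotation":[0,0,1.22],"fingers":-0.4},{"dp":[-0.28,0.403,0.067],"rotation":[0,0,1.4],"fingers":-0.4},{"dp":[-0.305,0.438,0.073],"rotation":[0,0,1.55],"fingers":-0.4},{"dp":[-0.3175,0.4556,0.076],"rotation":[0,0,1.613],"fingers":-0.4},{"dp":[-0.3175,0.4556,0.076],"rotation":[0,0,1.613],"fingers":-0.4},{"dp":[-0.3175,0.4556,0.076],"rotation":[0,0,1.613],"fingers":-0.4},{"dp":[-0.3175,0.4556,0.076],"rotation":[0,0,1.613],"fingers":-0.4},{"dp":[-0.3175,0.4556,0.076],"rotation":[0,0,1.613],"fingers":-0.4}]'
cat > st.py <<'E'
from h import *
import sys
s=arm.observe();R=cv2.Rodrigues(s['ee_rot'])[0]
C=np.array([.5555,.166,.004]);d=s['position']-C
n=np.array([.402,.916,0]);a=np.array([.916,-.402,0])
print('t',round(s['clock'],2),'n,a,z-mat mm',np.round([d@n*1e3,d@a*1e3,d[2]*1e3],1),'F',np.round(s['force'],1),'w',s['width']*92)
print(R.round(3))
if len(sys.argv)>1: cv2.imwrite('pics/'+sys.argv[2],cv2.resize(arm.get_image(sys.argv[1]),None,fx=1.4,fy=1.4))
E
python3 st.py wrist w1.png
```

```text
clock: 1.9
position: [0.5356, 0.1222, 0.1507]
ee_rot: [3.075, -0.641, -0.0]
force: [0.1, -0.2, 0.8]
width: 0.704
t 1.9 n,a,z-mat mm [-48.1  -0.7 146.7] F [ 0.1 -0.2  0.8] w 64.75686490264182
[[ 0.917 -0.399 -0.   ]
 [-0.399 -0.917 -0.001]
 [-0.     0.001 -1.   ]]
```

View pics/w1.png

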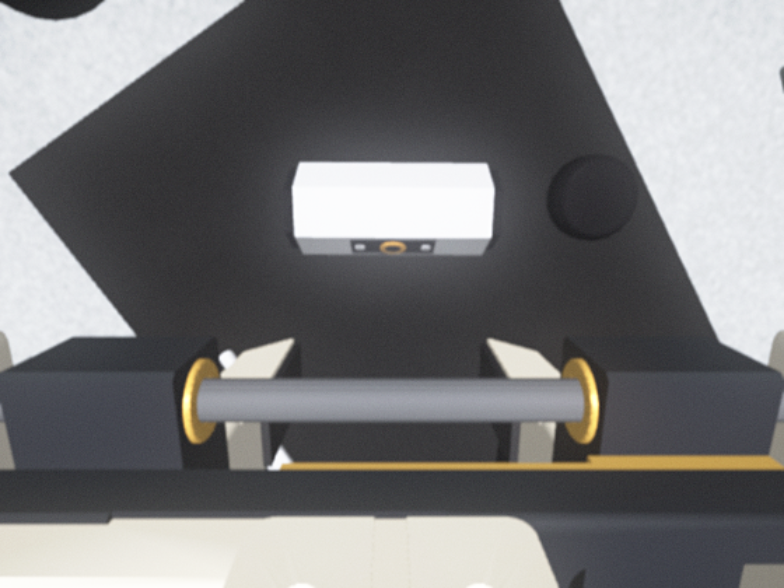

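The wrist picture shows the pod level in the image, at (292–494, 162–254). The port at (392,247) is centred between the fingers, so heading and alignment are right. Next: descend to 36 mm above the mat.

```bash
python3 -m pendant '[{"dp":[0,0,0.04],"rotation":[0,0,0],"fingers":-0.4},{"dp":[0,0,0.08],"rotation":[0,0,0],"fingers":-0.4},{"dp":[0,0,0.105],"rotation":[0,0,0],"fingers":-0.4},{"dp":[0,0,0.111],"rotation":[0,0,0],"fingers":-0.4},{"dp":[0,-0.006,0.111],"rotation":[0,0,0],"fingers":-0.4},{"dp":[0,-0.012,0.111],"rotation":[0,0,0],"fingers":-0.4},{"dp":[0,-0.014,0.111],"rotation":[0,0,0],"fingers":-0.4},{"dp":[0,-0.014,0.111],"rotation":[0,0,0],"fingers":-0.4}]'; python3 st.py wrist w2.png
```

```text
clock: 2.95
position: [0.5415, 0.1351, 0.0402]
ee_rot: [3.075, -0.641, 0.001]
force: [-1.4, 0.4, 0.4]
width: 0.701
t 2.95 n,a,z-mat mm [-33.9  -0.4  36.2] F [-1.4  0.4  0.4] w 64.47623440293286
[[ 0.917 -0.399  0.001]
 [-0.399 -0.917 -0.   ]
 [ 0.001  0.    -1.   ]]
```

View pics/w2.png

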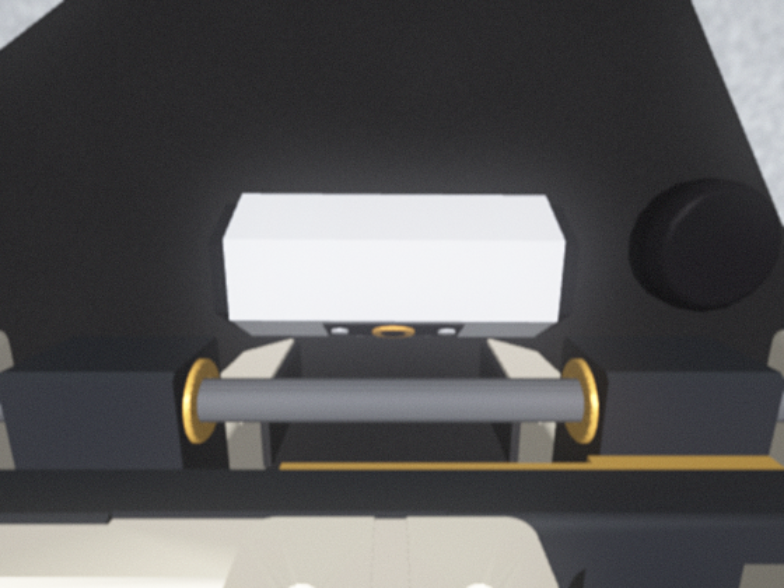

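Fingers are about 5 mm short of the flat, port at (393,331) between them. Advance gently to contact.

```bash
python3 -m pendant '[{"dp":[0,-0.002,0],"rotation":[0,0,0],"fingers":-0.4},{"dp":[0,-0.004,0],"rotation":[0,0,0],"fingers":-0.4},{"dp":[0,-0.005,0],"rotation":[0,0,0],"fingers":-0.4},{"dp":[0,-0.005,0],"rotation":[0,0,0],"fingers":-0.4}]'; python3 st.py; python3 -m pendant '[{"dp":[0,-0.0015,0],"rotation":[0,0,0],"fingers":-0.4},{"dp":[0,-0.0015,0],"rotation":[0,0,0],"fingers":-0.4}]'; python3 st.py
```

```text
clock: 3.5
position: [0.5433, 0.1392, 0.04]
ee_rot: [3.075, -0.641, 0.0]
force: [-0.7, -1.4, 0.4]
width: 0.7
t 3.5 n,a,z-mat mm [-29.5  -0.4  36. ] F [-0.7 -1.4  0.4] w 64.42740639699772
[[ 0.917 -0.4   -0.   ]
 [-0.4   -0.917 -0.001]
 [ 0.     0.001 -1.   ]]
clock: 3.75
position: [0.5438, 0.1402, 0.04]
ee_rot: [3.074, -0.642, 0.0]
force: [-1.1, -2.8, 1.3]
width: 0.7
t 3.75 n,a,z-mat mm [-28.3  -0.3  36. ] F [-1.1 -2.8  1.3] w 64.42668822081926
[[ 0.917 -0.4   -0.   ]
 [-0.4   -0.917 -0.001]
 [ 0.     0.001 -1.   ]]
```

Contact came where predicted (n = −28.5 mm, about 3 N). Next: follow the arc to about 18°, then check.

```bash
python3 -m pendant '[{"dp":[0,-0.002,-0.0016],"rotation":[0,0,0],"fingers":-0.4},{"dp":[0,-0.004,-0.0032],"rotation":[0,0,0],"fingers":-0.4},{"dp":[0,-0.006,-0.0046],"rotation":[0,0,0],"fingers":-0.4},{"dp":[0,-0.0082,-0.0059],"rotation":[0,0,0],"fingers":-0.4},{"dp":[0,-0.0104,-0.0071],"rotation":[0,0,0],"fingers":-0.4},{"dp":[0,-0.0127,-0.0082],"rotation":[0,0,0],"fingers":-0.4}]'; python3 st.py wrist w3.png;python3 - <<'E'
from h import *
cv2.imwrite('pics/s3.png',cv2.resize(arm.get_image('scene')[180:345,230:430],None,fx=3.5,fy=3.5,interpolation=2))
E
```

```text
clock: 4.5
position: [0.5491, 0.1522, 0.0483]
ee_rot: [3.074, -0.642, 0.0]
force: [-0.7, -0.6, 2.0]
width: 0.701
t 4.5 n,a,z-mat mm [-15.3  -0.3  44.3] F [-0.7 -0.6  2. ] w 64.51349025914242
[[ 0.917 -0.4    0.   ]
 [-0.4   -0.917 -0.001]
 [ 0.     0.001 -1.   ]]
```

View pics/w3.png

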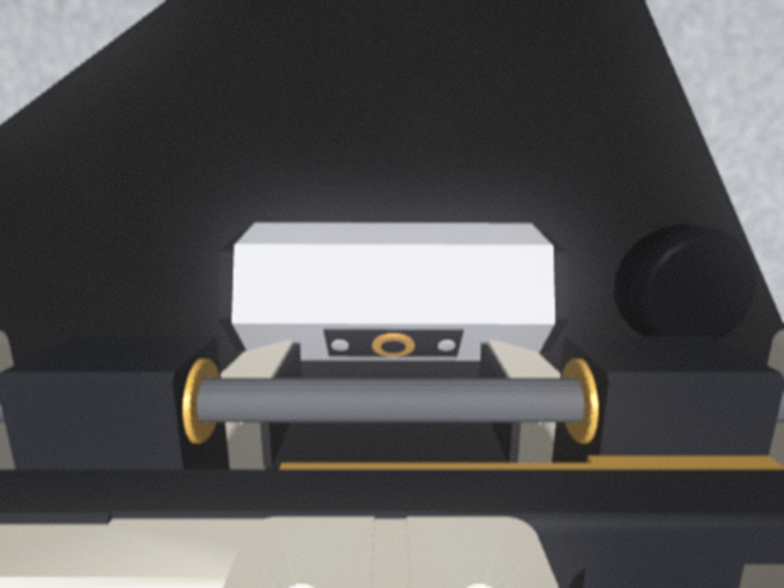

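View pics/s3.png

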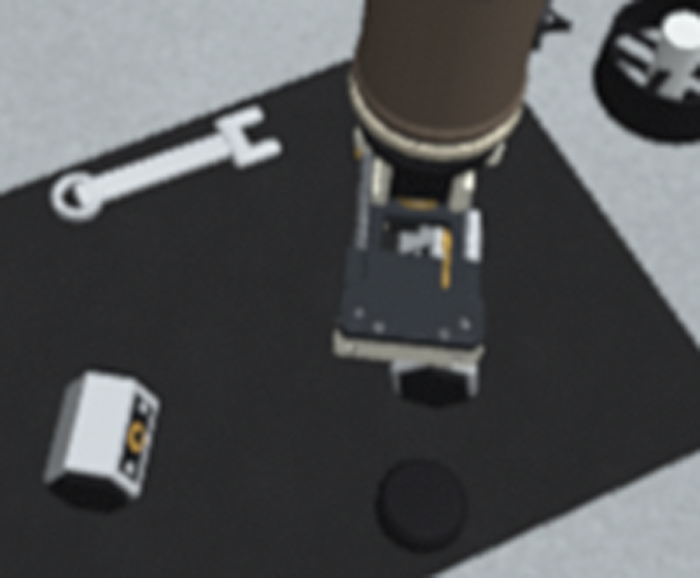

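Rolling as intended: the port flat has widened to rows 323–358, with the port at (393,345), and the pod is still square. Continue to about 38°.

```bash
python3 -m pendant '[{"dp":[0,-0.0024,-0.001],"rotation":[0,0,0],"fingers":-0.4},{"dp":[0,-0.0047,-0.0018],"rotation":[0,0,0],"fingers":-0.4},{"dp":[0,-0.0071,-0.0025],"rotation":[0,0,0],"fingers":-0.4},{"dp":[0,-0.0096,-0.0031],"rotation":[0,0,0],"fingers":-0.4},{"dp":[0,-0.0121,-0.0035],"rotation":[0,0,0],"fingers":-0.4},{"dp":[0,-0.0146,-0.0039],"rotation":[0,0,0],"fingers":-0.4},{"dp":[0,-0.016,-0.004],"rotation":[0,0,0],"fingers":-0.4}]'; python3 st.py wrist w4.png
```

```text
clock: 5.48
position: [0.5555, 0.1673, 0.0522]
ee_rot: [3.075, -0.641, 0.0]
force: [-0.3, -1.2, -0.3]
width: 0.698
t 5.47 n,a,z-mat mm [ 1.1 -0.5 48.2] F [-0.3 -1.2 -0.3] w 64.2590439506146
[[ 0.917 -0.399 -0.   ]
 [-0.399 -0.917 -0.001]
 [ 0.     0.001 -1.   ]]
```

View pics/w4.png

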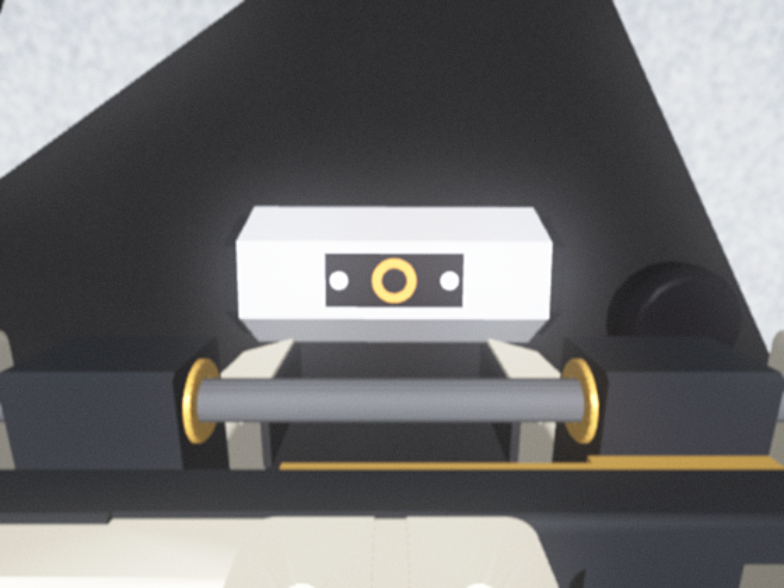

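The pod has tipped over: the port plate faces up at (325–463, 253–307). Lift straight up and away, then verify.

```bash
python3 -m pendant '[{"dp":[0,0,-0.03],"rotation":[0,0,0],"fingers":-0.4},{"dp":[0,0,-0.07],"rotation":[0,0,0],"fingers":-0.4},{"dp":[0,0.04,-0.12],"rotation":[0,0,0],"fingers":-0.4},{"dp":[-0.04,0.06,-0.15],"rotation":[0,0,0],"fingers":-0.4},{"dp":[-0.1,0.06,-0.18],"rotation":[0,0,0],"fingers":-0.4},{"dp":[-0.15,0.06,-0.2],"rotation":[0,0,0],"fingers":-0.4},{"dp":[-0.15,0.06,-0.2],"rotation":[0,0,0],"fingers":-0.4},{"dp":[-0.15,0.06,-0.2],"rotation":[0,0,0],"fingers":-0.4}]'; python3 st.py wrist w5.png;python3 - <<'E'
from h import *
a=arm.get_image('scene')[180:345,230:390];b=arm.get_image('top')[80:245,195:355]
cv2.imwrite('pics/s5.png',cv2.resize(np.hstack([a,b]),None,fx=2.4,fy=2.4,interpolation=2))
E
```

```text
clock: 6.52
position: [0.3942, 0.1724, 0.2523]
ee_rot: [3.076, -0.64, 0.001]
force: [0.9, 0.0, 0.1]
width: 0.702
t 6.53 n,a,z-mat mm [ -59.  -150.3  248.3] F [0.9 0.  0.1] w 64.54121225828206
[[ 0.917 -0.399  0.001]
 [-0.399 -0.917 -0.   ]
 [ 0.001 -0.    -1.   ]]
```

View pics/s5.png

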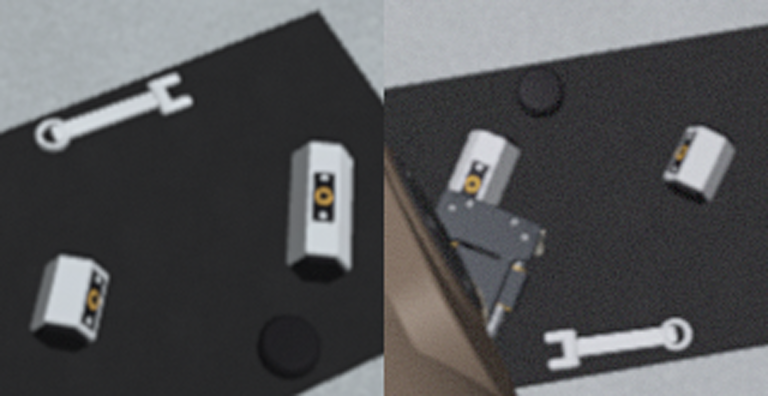

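View pics/w5.png

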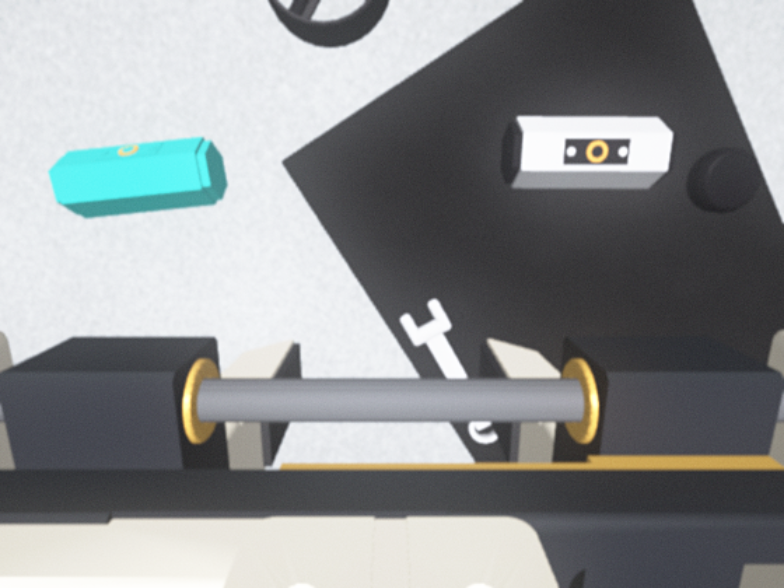

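The port is on the top flat (scene crop (324,196), wrist (597,151)), and the pod lies flat on the mat clear of the lens cap. One last numeric check that it is still and the short pod hasn't moved, then hand in.

Run:
```python
from h import *
a=ray('scene',(230+324/2.4,180+196/2.4),.05);b=ray('top',(195+(473-384)/2.4,80+184/2.4),.05)
print('port at z=.05:',a.round(4),b.round(4),'expected',.5555+.402*.0266,.166+.916*.0266)
i0=cv2.imread('pics/scene0.png').astype(int)
i1=arm.get_image('scene').astype(int);i2=arm.get_image('scene').astype(int)
print('short diff vs start',abs(i1-i0)[280:335,235:285].mean(),'pod diff now',abs(i1-i2)[230:310,340:400].mean(), 'bg',abs(i1-i0)[330:380,220:240].mean())
print(arm.sign_off())
```

```text
port at z=.05: [0.5672 0.1928 0.05  ] [0.5657 0.1897 0.05  ] expected 0.5661932 0.19036560000000002
short diff vs start 2.4306666666666668 pod diff now 0.6570833333333334 bg 1.5063333333333333
the job is handed in; nothing more can be done
None
```

The longer housing has been rolled one flat towards +y. It now lies on the mat with its charging port facing straight up, and the job is handed in. I pushed it with the two fingertips either side of the port plate, so nothing touched the port, and the robot finished clear of everything. It took about 6.7 s on the robot's clock.

- **Port position:** the scene and top views, with rays cast at the top-flat height of 50 mm, put the port within about 3 mm of where one clean roll should leave it. The two views differ from each other by about 3 mm.
- **Lying still:** two pictures taken one after the other showed no change beyond noise. These were only 0.05 s apart.
- **Shorter housing:** it looks unmoved. The picture difference there from the start was 2.4, slightly above the bare-mat noise of 1.5. I put that down to edge noise and lighting, because the robot never went near it, but I did not measure its position again.
- **Forces:** the wrist readings I took during the push stayed at about 3 N.

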